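# Lever the lid off a catering tin

### The job

Open the tin: pry under the overhanging lip of its tight press-in lid with the flat-bladed opener, levering against the tin's rim, until one side of the lid has popped up and stays up by itself. Then lift the lid off with the gripper and lower it gently, right side up, into the empty gift tray. Leave the opener lying on the bare table and do not disturb the ribbon spool or the tape roll.

Things in the scene. Friction and masses are not known exactly. Their poses are not given: they have to be found in the camera images.
- tin: Round upright metal tin with a paper band, 120 mm across, fixed. Origin: centre of its underside, z up. Flat shoulder at 87 mm height; a raised rim at radius 56.5 to 60 mm tops out at 91 mm (the fulcrum); a neck of outer radius 25.5 mm rises in the middle to 99 mm and carries the lid. Between rim top and lid lip there is an 8 mm high slot all round.
- lid: Round steel press-in lid, 70 g. Origin: centre of its lip's underside, z up; when home on the tin's axis at 99 mm height. Lip: disc 66 mm across, 8 mm thick, overhanging the neck 7.5 mm. Below, a plug 41 mm across reaches to z = -16 mm, held by four spring nubs: 10 N under one side frees it (30 N straight up). Once a lip side is up 7 mm it pops and the lid stays tilted about 0.2 rad.
- opener: Flat-bladed tin opener, 175 mm long, lying on the table. Origin: centre of the underside of the handle; x points along the blade to its tip, z up. Wooden handle 100 x 24 (wide, y) x 22 mm (high) from x = -50 to +50 mm; flat steel blade 16 mm wide and 3 mm thick, at z = 9.5 to 12.5 mm, out to x = +125 mm. About 120 g.
- opener_tip (a point): Middle of the rounded end of the opener's blade (x = 125, z = 11 mm in the opener's frame).
- tray: Empty open coral card gift tray, 167 x 207 x 30 mm high with thin walls, fixed to the table. Origin: centre of its underside; x along its 167 mm side, y along its 207 mm side; thin floor about 2 mm above the table. It and the opener lie on either side of the tin and may be swapped.
- ribbon: Bystander: spool of ribbon lying flat, 80 mm across, 27 mm high; origin centre of underside.
- tape_roll: Bystander: roll of masking tape lying flat, 98 mm across, 25 mm high; origin centre of underside.
Mind the look-alikes: they are no part of the job. Leave any black or purple look-alike of the lid alone.

How it is judged:
By the outcome, as a careful person would: the job done as asked, in the order asked, and still so for the second after the job is handed in, with the robot touching nothing.
It also fails if it takes over 61 s, if anything falls off the work surface, if the arm or the gripper's body presses on something with over 40 N, if the wrist force passes 120 N, or if a joint passes its speed limit or range.

### The arm

A 6-joint arm with a two-finger parallel gripper is mounted at the origin on a cart in front of the work surface, level with it; the furniture and walls round the work are solid. World frame = base frame: x ahead of the robot, y to its left, z up, the work surface at z = 0. Lengths are in m, angles in rad, forces in N, time in s.
With the tool pointing down it reaches from about 0.275 to 0.85 m from the base axis. Payload 5.2 kg.
Tool frame: the origin (TCP) lies midway between the tips of the shut fingers; the grasp point (between the pads) lies 19 mm behind it; z points along the fingers, x is the direction in which the jaws open and shut, and the axes are right-handed (so a half turn about z gives the same grasp; the last joint's range is limited). The gripper opens to 85 mm and grips with 20 to 120 N. Pads are 22 mm wide; open, the fingers measure 114 mm over their backs; the gripper's body (76 mm by 85 mm) begins 54 mm behind the grasp point. The pads swing forward as they close: fully open they stand 13 mm farther back than shut.
Start: joints at [0.903, 0.259, 1.535, -0, 1.348, -0.203], TCP at [0.247, 0.492, 0.192] pointing down, gripper open.
Joint ranges: [-3.14, 3.14], [-0.91, 2.08], [0.19, 2.58], [-1.22, 4.36], [0.22, 2.71], [-3.12, 3.12]. Speed limits (rad/s): [2.57, 2.57, 3.14, 3.14, 3.14, 3.14].

### API

Orientations are given as a unit quaternion [x, y, z, w].
In Python, from plant import manip gives the robot as it stands. Calls block until the motion is done:
- manip.goto(position, orientation): joint-space move of the TCP to a pose.
- manip.servo_line(position, rate=0.15, attitude=None, until_force=None): straight line of the TCP; attitude=None keeps the orientation; rate is the mean speed in m/s. With until_force (N) it stops when the force on the tool has changed by that much, and returns True; else False.
- manip.move_j(angles): joint-space move.
- manip.command_gripper(opening): finger opening in m; the grip force is fixed at half the most; returns when the fingers have stopped.
- manip.hold(seconds).
- manip.ik(position, orientation): joint angles nearest the present ones, or None.
- manip.capture(name): name is "scene" or "top" or "wrist"; returns the picture (420x560x3 uint8, blue, green, red); there is no depth.
- manip.camera_model(name): a dict with "intrinsics" (3x3 intrinsics, pixels), "pose" (4x4, takes a point from camera to world coordinates). Camera axes: x right, y up, looking along -z (the intrinsics and any distortion apply to the point x, -y, -z); pixel columns grow to the right and rows downward; lengths in m; the calibration is good to about 2 mm. A picture is of the moment at which its call begins: read the wrist's pose just before it. camera_model takes no time and is no camera call; for the wrist camera it gives the pose at the moment of the call.
A pose or a line that the arm cannot do raises manip.MotionError and nothing moves.
- manip.finish_job(): hands the job in, once; it reports no verdict.
Readings, each from a call of its own:
- manip.current_time_s(): time.
- manip.current_qpos(): joint angles.
- manip.current_dq(): joint speeds.
- manip.current_tau(): joint torques, N m.
- manip.current_ee_pos(): TCP position.
- manip.current_orientation(): TCP orientation.
- manip.current_ft_force(): force on the tool from outside, world axes, zero at the start.
- manip.current_ft_torque(): the same for the moment, N m.
- manip.current_width(): finger opening in m.
Only numpy, scipy, OpenCV 4.12 (cv2) and the standard library are available. Lean on these libraries where they do the work, as an engineer would, in place of code of your own. Each camera call takes 0.05 s, during which the arm holds its last target. There are 200 camera calls.

## Working session

There is one attempt and no reset: what is moved stays moved. The work goes in short steps, each a Python script; the robot and the scene stay as the last script left them, time stands still between calls to the robot, and variables do not carry over. Pictures are saved under pics/ and viewed, on a budget of 10 in all, crops included, one or two more only if the job needs it, and the job is handed in when it is done.

```bash
ls; mkdir -p pics
python3 - <<'E'
from plant import manip
import cv2,numpy as np
for n in("top","scene"):
    im=manip.capture(n); cv2.imwrite(f"pics/{n}0.png",im)
    c=manip.camera_model(n); print(n,np.round(c["intrinsics"],1).tolist(),np.round(c["pose"],4).tolist(),[k for k in c])
print(manip.current_time_s(),manip.current_orientation(),manip.current_width())
E
```

```text
pics
top [[432.7, 0.0, 277.8], [0.0, 432.7, 207.0], [0.0, 0.0, 1.0]] [[0.0285, 0.9911, -0.1301, 0.4729], [-0.9995, 0.0265, -0.0168, -0.0082], [-0.0132, 0.1305, 0.9914, 1.3148], [0.0, 0.0, 0.0, 1.0]] ['intrinsics', 'pose']
scene [[396.8, 0.0, 275.6], [0.0, 396.8, 212.6], [0.0, 0.0, 1.0]] [[-0.876, 0.3755, -0.3027, 0.3645], [-0.4823, -0.6784, 0.5542, 0.4803], [0.0028, 0.6315, 0.7754, 0.7626], [0.0, 0.0, 0.0, 1.0]] ['intrinsics', 'pose']
0.1 [ 8.50952985e-01  5.25241147e-01 -8.17176087e-04  2.95051050e-04] 0.08508421431873783
```

View pics/top0.png

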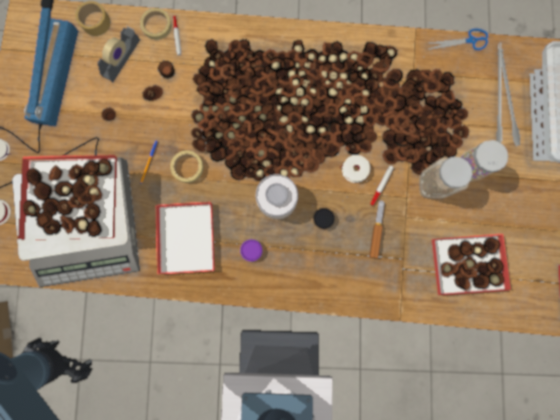

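View pics/scene0.png

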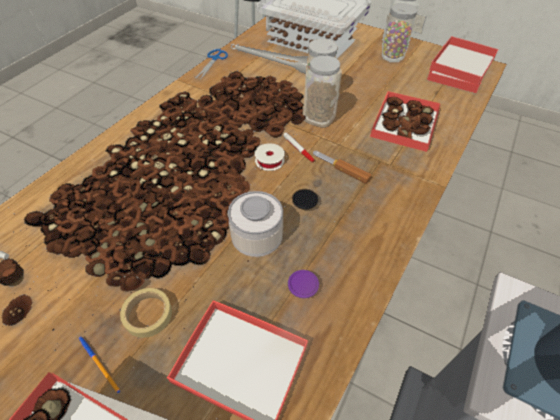

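The top view shows the tin and lid at about (277,196), the opener at (378,230) with its blade toward +x (image up), and the tray at (186,238). The tape is at (187,166) and the ribbon at (356,168). The black and purple look-alikes are at (324,218) and (252,251). The scene view agrees. Next I turn these into positions and take close wrist views.

```bash
cat > h.py <<'E'
from plant import manip
import numpy as np, cv2
from scipy.spatial.transform import Rotation as R
def p2w(cam,uv,z):
    K,T=np.array(cam["intrinsics"]),np.array(cam["pose"])
    d=np.linalg.inv(K)@[uv[0],uv[1],1]; d=T[:3,:3]@(d*[1,-1,-1]); o=T[:3,3]
    return o+d*(z-o[2])/d[2]
def w2p(cam,P):
    K,T=np.array(cam["intrinsics"]),np.array(cam["pose"])
    c=(np.atleast_2d(P)-T[:3,3])@T[:3,:3]*[1,-1,-1]; q=c@K.T
    return q[:,:2]/q[:,2:]
def down(yaw): # tool z down, tool x (jaw axis) at angle yaw in world
    c,s=np.cos(yaw),np.sin(yaw)
    return R.from_matrix(np.array([[c,s,0],[s,-c,0],[0,0,-1]]))
E
python3 - <<'E'
from h import *
cam=manip.camera_model("top")
for n,uv,z in [("lid",(277,195),.107),("handle0",(376,256),.022),("handle1",(379,227),.022),("tip",(381,203),.012),("tray",(186,238),.03),("ribbon",(356,168),.027),("tape",(187,166),.025),("black",(324,218),.01),("purple",(252,251),.01)]:
    print(n,p2w(cam,uv,z).round(3))
for n in("tcp",):
    T=np.eye(4);T[:3,:3]=R.from_quat(manip.current_orientation()).as_matrix();T[:3,3]=manip.current_ee_pos()
    C=np.array(manip.camera_model("wrist")["pose"]); print((np.linalg.inv(T)@C).round(3)); print(manip.camera_model("wrist")["intrinsics"])
# feasibility of IK
for yaw in np.arange(-3,3.1,.5): 
    q=manip.ik([.39,-.28,.3],down(yaw).as_quat()); print(round(yaw,1), None if q is None else np.round(q,2))
E
```

```text
lid [0.665 0.016 0.107]
handle0 [ 0.504 -0.281  0.022]
handle1 [ 0.59  -0.29   0.022]
tip [ 0.664 -0.298  0.012]
tray [0.541 0.284 0.03 ]
ribbon [ 0.767 -0.22   0.027]
tape [0.761 0.294 0.025]
black [ 0.614 -0.127  0.01 ]
purple [0.509 0.088 0.01 ]
[[ 1.     0.001 -0.001 -0.   ]
 [ 0.001 -0.958 -0.287 -0.073]
 [-0.001  0.287 -0.958 -0.181]
 [ 0.     0.     0.     1.   ]]
[[329.2401283    0.         277.2972492 ]
 [  0.         329.2401283  206.47982959]
 [  0.           0.           1.        ]]
-3.0 [-0.86  0.08  1.5  -0.    1.57  2.14]
-2.5 [-0.86  0.08  1.5  -0.    1.57  1.64]
-2.0 [-0.86  0.08  1.5  -0.    1.57  1.14]
-1.5 [-0.86  0.08  1.5  -0.    1.57  0.64]
-1.0 [-0.86  0.08  1.5  -0.    1.57  0.14]
-0.5 [-0.86  0.08  1.5  -0.    1.57 -0.36]
0.0 [-0.86  0.08  1.5  -0.    1.57 -0.86]
0.5 [-0.86  0.08  1.5  -0.    1.57 -1.36]
1.0 [-0.86  0.08  1.5  -0.    1.57 -1.86]
1.5 [-0.86  0.08  1.5  -0.    1.57 -2.36]
2.0 [-0.86  0.08  1.5  -0.    1.57 -2.86]
2.5 [-0.86  0.08  1.5  -0.    1.57  2.93]
3.0 [-0.86  0.08  1.5  -0.    1.57  2.43]
```

Run:
```python
from h import *
def snap(n):
    c=manip.camera_model("wrist"); im=manip.capture("wrist"); cv2.imwrite(f"pics/{n}.png",im)
    np.save(f"pics/{n}.npy",np.vstack([np.array(c["pose"]),np.c_[np.array(c["intrinsics"]),[0,0,0]]]))
y=-np.pi/2
manip.goto([.66,.016,.22],down(y).as_quat()); snap("tin"); print(manip.current_time_s())
manip.goto([.58,-.288,.14],down(y-.1).as_quat()); snap("op"); print(manip.current_time_s(), manip.current_qpos())
a=cv2.imread("pics/tin.png");b=cv2.imread("pics/op.png"); 
cv2.imwrite("pics/both.png",cv2.resize(np.hstack([a,b]),(1120,420))[:, :] if 0 else np.vstack([cv2.resize(a,(400,300)),cv2.resize(b,(400,300))]))
# pry feasibility
t=np.array([.665,.016])
for a in np.radians([0,15,25,35]):
  u=np.array([-np.cos(a),-np.sin(a)]); 
  for th in (0,.45):
    ax=np.array([-u[1],u[0],0]); # rotate so u->down
    if np.cross(ax,[*u,0])[2]>0: ax=-ax
    Rt=R.from_rotvec(ax*th)*down(y+a); p=np.r_[t+u*.153,.1-.09*np.sin(th)]; q=manip.ik(p,Rt.as_quat()); print(round(a,2),th,None if q is None else np.round(q,2))
```

```text
2.4
3.6833 [-6.30434664e-01  4.67176744e-01  1.35687545e+00  5.41636413e-04
  1.31656544e+00  1.03829257e+00]
0.0 0 [-0.19  0.27  1.76 -0.    1.11  1.38]
0.0 0.45 [-0.28  0.11  2.23  0.33  0.39  1.01]
0.26 0 [-0.26  0.28  1.74 -0.    1.12  1.05]
0.26 0.45 [-0.5   0.14  2.19  0.6   0.56  0.33]
0.44 0 [-0.3   0.3   1.72 -0.    1.12  0.83]
0.44 0.45 [-0.6   0.19  2.12  0.63  0.69  0.07]
0.61 0 [-0.34  0.33  1.68 -0.    1.14  0.62]
0.61 0.45 [-0.66  0.26  2.02  0.61  0.82 -0.11]
```

View pics/both.png

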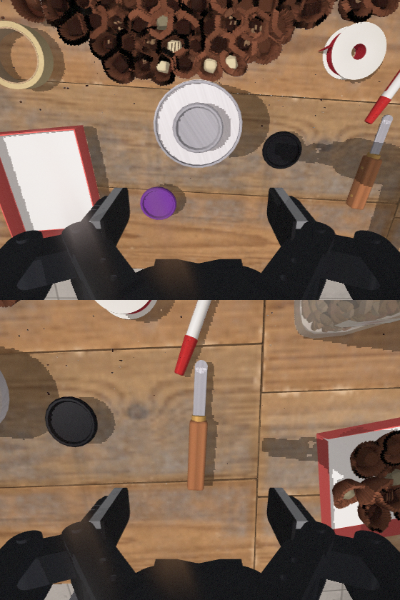

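The tin view shows the lid at about (199,128) on the tin, and purple at (158,203). The opener view shows the tip at (201,62), the handle rear at (196,190) and the pen close to the tip on the left, at (185,70). I'll refine these with model overlays on zoomed crops.

```bash
cat >> h.py <<'E'
def load(n):
    a=np.load(f"pics/{n}.npy"); return cv2.imread(f"pics/{n}.png"),{"pose":a[:4],"intrinsics":a[4:,:3]}
def circ(c,r,z,n=120):
    t=np.linspace(0,2*np.pi,n); return np.c_[c[0]+r*np.cos(t),c[1]+r*np.sin(t),z+0*t]
def draw(im,cam,P,col,s,o): 
    q=((w2p(cam,P)-o+.5)*s-.5); cv2.polylines(im,[np.round(q*16).astype(int)],False,col,1,cv2.LINE_AA,4)
E
python3 - <<'E'
from h import *
from scipy.optimize import minimize
im,cam=load("tin"); g=cv2.GaussianBlur(cv2.cvtColor(im,cv2.COLOR_BGR2GRAY),(0,0),1.2).astype(float)
def samp(P):
    q=w2p(cam,P).astype(np.float32); return cv2.remap(g.astype(np.float32),q[:,0:1],q[:,1:2],cv2.INTER_LINEAR)[:,0]
def score(c): # radial contrast at the known circle edges
    s=0
    for r,z in((.033,.107),(.060,.091)):
        s+=np.abs(samp(circ(c,r+.0015,z))-samp(circ(c,r-.0015,z))).mean()
    return -s
c0=p2w(cam,(279,178.5),.107)[:2]
best=min(((score(c0+[i*.001,j*.001]),i,j) for i in range(-10,11) for j in range(-10,11)))
c=c0+np.array(best[1:])*.001; c=minimize(score,c,method="Nelder-Mead",options=dict(initial_simplex=[c,c+[.001,0],c+[0,.001]])).x
print("tin",c0,c,best,score(c))
s=3;o=w2p(cam,[[c[0],c[1],.1]])[0]-[66,66]; o=np.round(o)
A=cv2.resize(im[int(o[1]):int(o[1])+133,int(o[0]):int(o[0])+133],None,fx=s,fy=s,interpolation=cv2.INTER_CUBIC)
draw(A,cam,circ(c,.033,.107),(0,0,255),s,o);draw(A,cam,circ(c,.060,.091),(0,255,0),s,o)
im,cam=load("op")
tip=p2w(cam,(281,87),.0125)[:2]; rear=p2w(cam,(274,266),.022)[:2]; d=tip-rear
print("tip",tip,"rear",rear,"len",np.linalg.norm(d),"hd",np.arctan2(d[1],d[0]))
B=cv2.resize(im[70:280,210:345],None,fx=s,fy=s,interpolation=cv2.INTER_CUBIC)
h=np.arctan2(d[1],d[0]); e=np.array([np.cos(h),np.sin(h)]); n=np.array([-e[1],e[0]]); C=tip-.125*e
box=lambda x0,x1,w,z: np.array([[*(C+x*e+y*n),z] for x,y in((x0,-w),(x1,-w),(x1,w),(x0,w),(x0,-w))])
draw(B,cam,box(-.05,.05,.012,.022),(0,255,0),s,np.array([210,70]));draw(B,cam,box(.05,.125,.008,.0125),(255,0,0),s,np.array([210,70]))
H=max(A.shape[0],B.shape[0]); out=np.zeros((H,A.shape[1]+B.shape[1],3),np.uint8); out[:A.shape[0],:A.shape[1]]=A; out[:B.shape[0],A.shape[1]:]=B
print(out.shape); cv2.imwrite("pics/ov.png",out[:600] if H<=600 else cv2.resize(out,None,fx=600/H,fy=600/H))
E
```

```text
tin [0.67108068 0.01583074] [0.67003256 0.01795647] (np.float32(-75.88789), -1, 2) -76.14192
tip [ 0.67076099 -0.29895369] rear [ 0.50237619 -0.27545105] len 0.1700170942590744 hd -0.1386809894989197
(630, 804, 3)
```

View pics/ov.png

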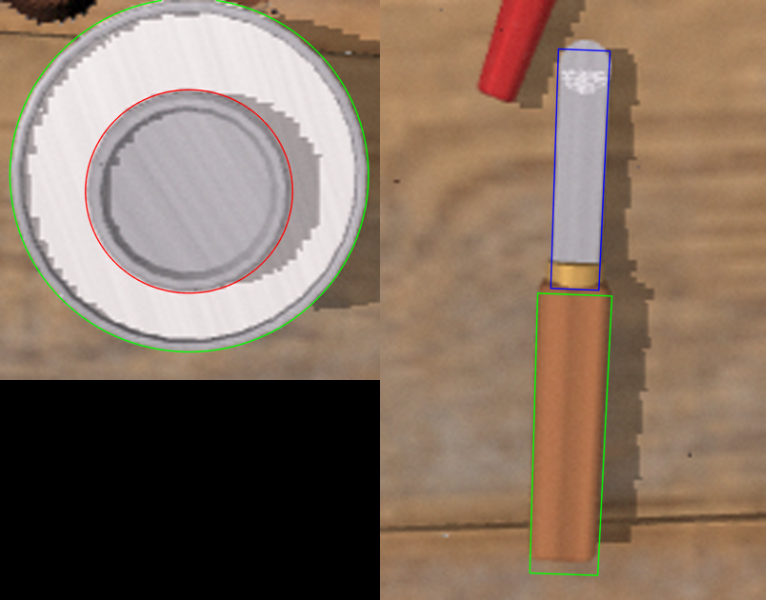

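The overlay fits the tin and lid to about 1 mm. The opener has to shift about 3.7 mm forward along its axis (the drawn tip is short of the real one); its heading and lateral position match. Grasping now.

Run:
```python
from h import *
hd=-.1387; e=np.array([np.cos(hd),np.sin(hd)]); tip=np.array([.67076,-.29895])+.0037*e; C=tip-.125*e
print("C",C,"tip",tip)
q=down(hd-np.pi/2).as_quat()
manip.command_gripper(.036)
manip.goto([*C,.06],q)
hit=manip.servo_line([*C,.0015],rate=.06,until_force=4); print("hit",hit,manip.current_ee_pos(),manip.current_ft_force())
if hit: p=manip.current_ee_pos(); manip.servo_line([p[0],p[1],p[2]+.003])
print("grasp z",manip.current_ee_pos()); np.save("grasp.npy",np.r_[C,manip.current_ee_pos()])
manip.command_gripper(.015)
print("w",manip.current_width(),manip.current_ft_force())
p=np.array(manip.current_ee_pos()); manip.servo_line(p+[0,0,.16],rate=.15)
print(manip.current_width(),manip.current_ee_pos(),manip.current_ft_force(),manip.current_ft_torque(),manip.current_time_s())
cam=manip.camera_model("wrist"); im=manip.capture("wrist")
# expected outline if the opener has not moved in the grip
n=np.array([-e[1],e[0]]); dz=manip.current_ee_pos()[2]-p[2]
box=lambda x0,x1,w,z: np.array([[*(C+x*e+y*n),z+dz] for x,y in((x0,-w),(x1,-w),(x1,w),(x0,w),(x0,-w))])
draw(im,cam,box(-.05,.05,.012,.022),(0,255,0),1,np.zeros(2));draw(im,cam,box(.05,.125,.008,.0125),(255,0,0),1,np.zeros(2))
s=manip.capture("scene"); cv2.imwrite("pics/g.png",np.hstack([im[:,100:500],s[60:480,200:520] if 0 else s[:420,200:560]]))
```

```text
C [ 0.5506249  -0.28217958] tip [ 0.67442447 -0.29946155]
hit False [ 0.55097097 -0.28242772  0.00193948] [ 0.31036491  0.59019289 -0.21317544]
grasp z [ 0.55097097 -0.28242772  0.00193948]
w 0.014950426894090384 [0.24168625 0.09861541 0.19195659]
0.015451653675908209 [ 0.55010177 -0.28182718  0.16062207] [-0.17969968  0.39495319 -0.94911631] [-0.03183404  0.07757305  0.04795197] 7.325
```

View pics/g.png

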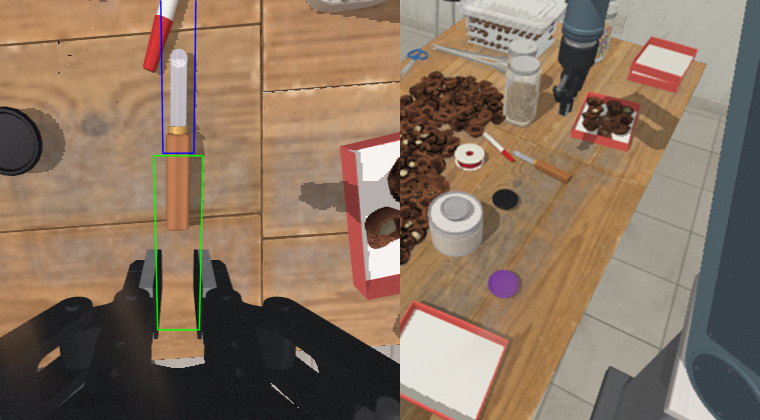

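The grip missed: the opener is still on the table, with its tip at (178,50) and rear at (177,229) in the crop. Re-measuring from this view.

Run:
```python
from h import *
import time
cam=manip.camera_model("wrist"); print(np.round(cam["pose"],4).tolist(), manip.current_ee_pos(), R.from_quat(manip.current_orientation()).as_matrix().round(3).tolist())
print("now tip",p2w(cam,(279,50),.0125),"rear",p2w(cam,(277,229),.022), "black",p2w(cam,(103,142),.01))
c2=load("op")[1]; print(np.round(c2["pose"],4).tolist()); print("op tip",p2w(c2,(281,84),.0125),"rear",p2w(c2,(274,261),.022),"black",p2w(c2,(99,169),.01))
ct=manip.camera_model("top"); im=manip.capture("top"); cs=manip.camera_model("scene"); sc=manip.capture("scene")
print("scene-based tip",p2w(cs,(200+313-200+0,153),.0125),"rear",p2w(cs,(370,178),.015))
cv2.imwrite("pics/t2.png",cv2.resize(im[150:280,300:430],None,fx=4,fy=4,interpolation=cv2.INTER_CUBIC))
```

```text
[[-0.1395, 0.9484, 0.2848, 0.6223], [-0.9902, -0.133, -0.0419, -0.2922], [-0.0019, -0.2879, 0.9577, 0.3417], [0.0, 0.0, 0.0, 1.0]] [ 0.55013852 -0.28187393  0.16046141] [[-0.138, -0.99, -0.002], [-0.99, 0.138, 0.001], [-0.001, 0.002, -1.0]]
now tip [ 0.67197357 -0.30016495  0.0125    ] rear [ 0.50314675 -0.2745199   0.022     ] black [ 0.61402225 -0.11538306  0.01      ]
[[-0.0998, 0.9538, 0.2834, 0.6528], [-0.995, -0.0954, -0.0293, -0.2941], [-0.0009, -0.2849, 0.9586, 0.322], [0.0, 0.0, 0.0, 1.0]]
op tip [ 0.67324388 -0.29919468  0.0125    ] rear [ 0.50785836 -0.2760167   0.022     ] black [ 0.6147627  -0.11860648  0.01      ]
scene-based tip [ 0.66949856 -0.29318304  0.0125    ] rear [ 0.4965677  -0.27598371  0.015     ]
```

View pics/t2.png

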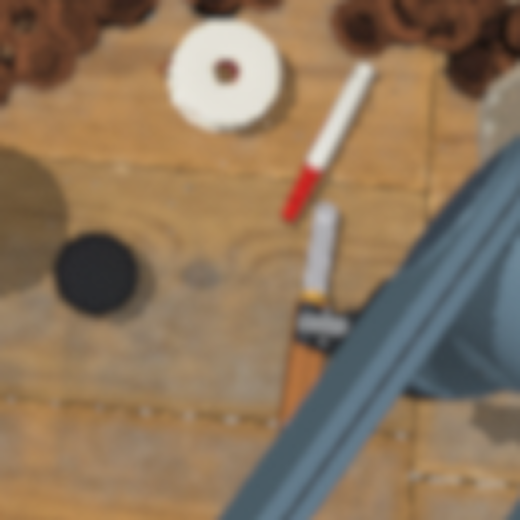

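Run:
```python
from h import *
print("now",manip.current_ft_force(),manip.current_width(),manip.current_time_s())
C=np.array([.5485,-.2818]); hd=-.1387; 
manip.command_gripper(.045)
manip.servo_line([*C,.06],rate=.25)
print(manip.servo_line([*C,.0015],rate=.06,until_force=4),manip.current_ee_pos(),manip.current_width())
a=manip.capture("wrist");b=manip.capture("scene")
for w in(.034,.03,.026,.022):
    manip.command_gripper(w); print(w,manip.current_width(),manip.current_ft_force())
a2=manip.capture("wrist");b2=manip.capture("scene")
print(manip.current_time_s())
f=lambda a,b: np.hstack([cv2.resize(a,(400,300)),cv2.resize(b[100:240,260:447],(400,300),interpolation=cv2.INTER_CUBIC)])
cv2.imwrite("pics/g2.png",np.vstack([f(a,b),f(a2,b2)]))
```

```text
now [-0.03156972  0.08958571  0.45107016] 0.015204143792824205 7.525
False [ 0.5488526  -0.28205671  0.0019479 ] 0.04511628646711631
0.034 0.03422759794682921 [ 0.64387238  0.06412232 -0.11982015]
0.03 0.030030698638452487 [-0.43430592  1.2579886   0.19890791]
0.026 0.02597998938711911 [-0.03760752  0.60207995  0.15118255]
0.022 0.021877695870607238 [-0.20155148  0.66062795  0.30663659]
10.725
```

View pics/g2.png

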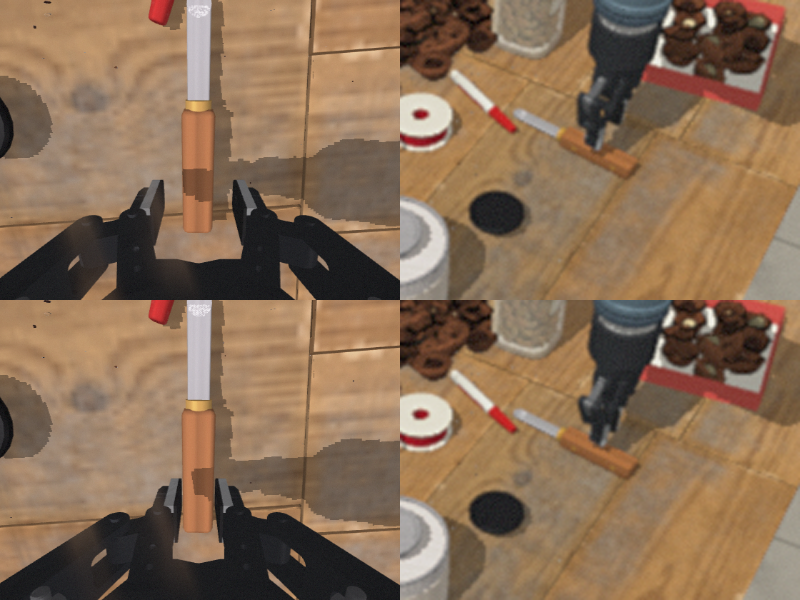

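The fingers straddle the handle, but the wrist geometry and the scene view put their tips about 40 mm behind the reported TCP, just above the handle top. I'll descend further under a force guard to find where the fingertips really touch.

Run:
```python
from h import *
manip.command_gripper(.036)
p=np.array(manip.current_ee_pos()); f0=np.array(manip.current_ft_force())
print(manip.servo_line([.5485,-.2818,p[2]-.04],rate=.03,until_force=3),manip.current_ee_pos(),manip.current_ft_force()-f0,manip.current_time_s())
a=manip.capture("wrist");b=manip.capture("scene")
cv2.imwrite("pics/g3.png",np.hstack([cv2.resize(a,(400,300)),cv2.resize(b[100:240,260:447],(400,300),interpolation=cv2.INTER_CUBIC)]))
```

```text
False [ 0.54867516 -0.28190324 -0.03824591] [-0.32051522 -0.57563112 -0.25056633] 12.5
```

View pics/g3.png

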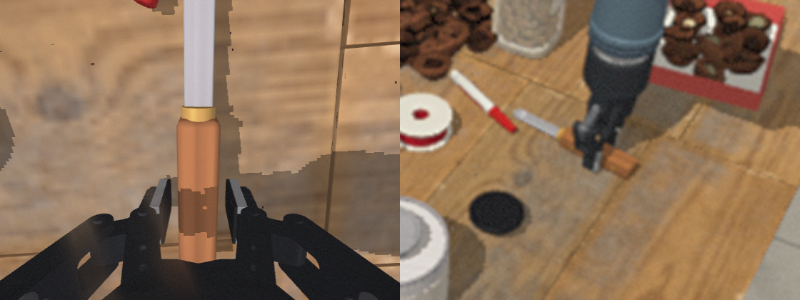

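There is no contact even at a reported TCP z of −38 mm, so the real fingertips sit about 40 mm behind the reported TCP. I'll calibrate that by touching the table, then grip.

Run:
```python
from h import *
p=np.array(manip.current_ee_pos())
hit=manip.servo_line([p[0],p[1],p[2]-.014],rate=.02,until_force=3); pz=np.array(manip.current_ee_pos()); print("touch",hit,pz,manip.current_width(),manip.current_ft_force())
manip.servo_line([p[0],p[1],pz[2]+.004],rate=.05)
g=np.array(manip.current_ee_pos()); print("grasp at",g)
manip.command_gripper(.015); print("w",manip.current_width(),manip.current_ft_force(),manip.current_ft_torque())
g=np.array(manip.current_ee_pos()); np.save("grasp.npy",g)
manip.servo_line(g+[0,0,.17],rate=.2); manip.hold(.2)
print(manip.current_width(),manip.current_ee_pos(),manip.current_ft_force(),manip.current_ft_torque(),manip.current_time_s())
cam=manip.camera_model("wrist"); im=manip.capture("wrist")
hd=-.1387; e=np.array([np.cos(hd),np.sin(hd)]);C=np.array([.5485,-.2818]);n=np.array([-e[1],e[0]]); dz=manip.current_ee_pos()[2]-g[2]
box=lambda x0,x1,w,z: np.array([[*(C+x*e+y*n),z+dz] for x,y in((x0,-w),(x1,-w),(x1,w),(x0,w),(x0,-w))])
draw(im,cam,box(-.05,.05,.012,.022),(0,255,0),1,np.zeros(2));draw(im,cam,box(.05,.125,.008,.0125),(255,0,0),1,np.zeros(2))
print(w2p(cam,[[*(C+.125*e),.0125+dz],[*(C+.05*e),.022+dz]]))
s=manip.capture("scene"); cv2.imwrite("pics/g4.png",np.hstack([im[:,80:480],s[20:440,250:560] if 0 else s[:,200:560]]))
```

```text
touch True [ 0.54875122 -0.28197445 -0.03993931] 0.03605371983905881 [-1.14797385 -0.82983847  5.02280643]
grasp at [ 0.54888967 -0.28208942 -0.03560731]
w 0.022435076008873463 [-0.40013753  0.07247499  2.70583505] [0.03314386 0.04960933 0.00893163]
0.02287825561824698 [ 0.54806242 -0.28146758  0.13268642] [-0.28183738  0.13449098 -0.92495469] [ 0.00527009 -0.0045651  -0.03533644] 14.6083
[[277.63392289 -54.06065991]
 [277.78049433 169.62809746]]
```

View pics/g4.png

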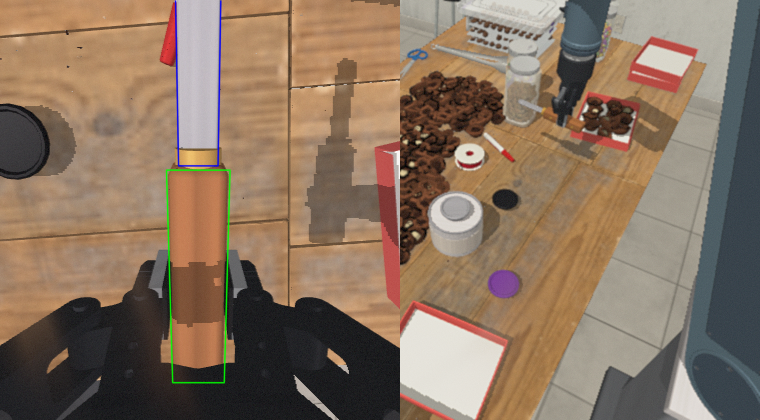

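The opener is held: width 22.4 mm, opener weight on the wrist, and the outline matches except that it sits about 2 mm farther forward. That agrees with my first estimate of its origin. Next I carry it to the tin, insert it and find the neck by contact.

```bash
cat >> h.py <<'E'
TIN=np.array([.670,.018]); A=.44; U=np.array([-np.cos(A),-np.sin(A),0])
def opener_tool(Cx=(.5506,-.2822)): # opener origin in the tool frame, from the grasp on the table
    g=np.load("grasp.npy"); Rt=down(-.1387-np.pi/2)
    return Rt.inv().apply([Cx[0]-g[0],Cx[1]-g[1],-g[2]])
def tool_for(r,zt,th,dr=0.):
    """tool pose putting the blade tip middle at radius r, height zt, handle pitched down by th"""
    ax=np.cross(U,[0,0,-1.]); Q=R.from_rotvec(ax*th)
    Ro=Q*R.from_euler("z",A); tip=np.r_[TIN,0]+U*(r+dr)+[0,0,zt]
    o=tip-Ro.apply([.125,0,.011]); Rt=Q*down(A-np.pi/2)
    return o-Rt.apply(opener_tool()),Rt.as_quat()
E
python3 - <<'E'
from h import *
print("opener in tool",opener_tool(), "ends",[None if manip.ik(*tool_for(.0275,.1,t)) is None else np.round(manip.ik(*tool_for(.0275,.1,t)),2) for t in(0,.45)])
manip.goto(*tool_for(.078,.17,0)); 
p,q=tool_for(.078,.0955,0); manip.servo_line(p,rate=.15); manip.hold(.2)
f0=np.array(manip.current_ft_force()); print(manip.current_ee_pos()-p,f0,manip.current_time_s())
p2,_=tool_for(.036,.0955,0); h=manip.servo_line(p2,rate=.08,until_force=5); print("over rim",h,manip.current_ee_pos()-p2,manip.current_ft_force()-f0)
if not h:
    p3,_=tool_for(.0225,.0955,0); h=manip.servo_line(p3,rate=.02,until_force=4); 
    e=np.array(manip.current_ee_pos())-p3; print("neck",h,"r est",.0225+e@U,manip.current_ft_force()-f0)
print(manip.current_time_s(),manip.current_width())
w=manip.capture("wrist");s=manip.capture("scene")
cv2.imwrite("pics/ins.png",np.hstack([cv2.resize(w,(400,300)),cv2.resize(s[140:280,180:367],(400,300),interpolation=cv2.INTER_CUBIC)]))
E
```

```text
opener in tool [-2.26962298e-05 -1.87023863e-03 -3.57795960e-02] ends [array([-0.3 ,  0.36,  1.76, -0.  ,  1.02,  0.83]), array([-0.52,  0.35,  2.11,  0.76,  0.55, -0.02])]
[ 0.00096964 -0.00048966  0.00103861] [-0.80225528 -0.81503906 -1.46478576] 16.45
over rim False [-0.00032285  0.00029535 -0.00031405] [0.13485212 2.0360393  0.25238125]
neck True r est 0.025774353553530496 [ 0.41408857  0.95785731 -0.05610522]
17.6917 0.022942469122641806
```

View pics/ins.png

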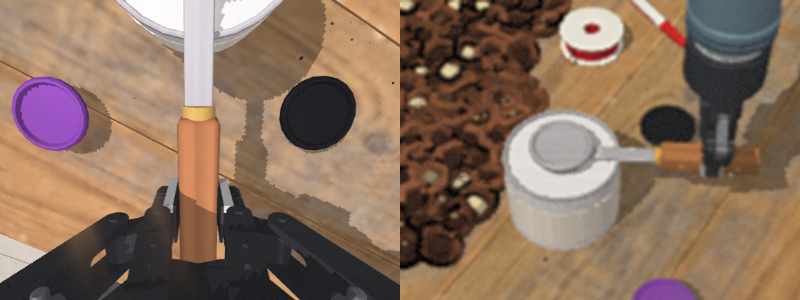

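The blade lies under the lip at (600,152) in the scene crop, and the neck contact came at r = 25.8 mm against 25.5 mm expected, so position is confirmed. Prying.

Run:
```python
from h import *
def pose(th,r=.0272):
    s=(.060+.0015*np.sin(th)-r)/np.cos(th); return tool_for(r,.091+.0015*np.cos(th)+s*np.sin(th),th)
f0=None
for th in np.arange(0,.441,.04):
    p,q=pose(th); manip.servo_line(p,rate=.03,attitude=q)
    f=np.array(manip.current_ft_force()); f0=f if f0 is None else f0
    print(round(th,2),(f-f0).round(1),(np.array(manip.current_ee_pos())-p).round(4),round(manip.current_width(),4))
print(manip.current_time_s())
w=manip.capture("wrist");s=manip.capture("scene")
cv2.imwrite("pics/pry.png",np.hstack([cv2.resize(w,(400,300)),cv2.resize(s[140:280,180:367],(400,300),interpolation=cv2.INTER_CUBIC)]))
```

```text
0.0 [0. 0. 0.] [-0.0001 -0.     -0.0002] 0.0223
0.04 [-0.4 -0.2 -1.1] [-0.0006 -0.0001 -0.    ] 0.0231
0.08 [-0.5 -0.1 -1.6] [-0.0004 -0.0001  0.    ] 0.0223
0.12 [ 0.1  0.7 -0.6] [-0.0004 -0.0001  0.    ] 0.0229
0.16 [-1.3 -0.  -1. ] [-0.0003 -0.0001  0.    ] 0.0227
0.2 [-0.  -0.4 -2. ] [-0.0003 -0.0001  0.    ] 0.0229
0.24 [-1.1 -0.2 -0.3] [-0.0004  0.     -0.    ] 0.0231
0.28 [-0.4  0.3 -0.5] [-0.0001 -0.      0.0001] 0.0226
0.32 [-0.7 -0.1 -1.8] [-0.0003  0.0001  0.    ] 0.023
0.36 [-0.3 -0.1 -1. ] [-0.0001 -0.0002  0.0001] 0.0225
0.4 [ 0.4 -0.4 -1.4] [ 0.0002 -0.0003  0.0003] 0.0226
0.44 [-0.5 -0.7 -1. ] [ 0.0001 -0.0002  0.0002] 0.0226
21.2667
```

View pics/pry.png

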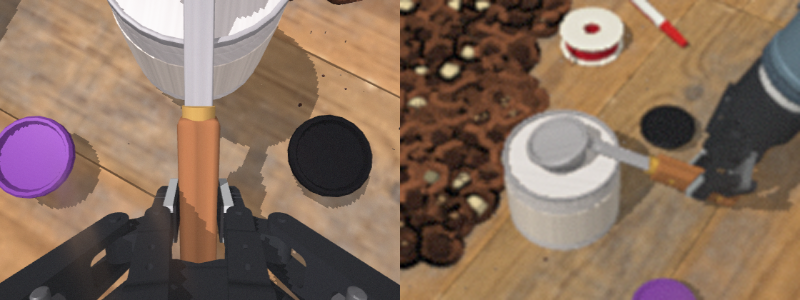

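The lid looks tilted, with its pried side up at (590,140). I'll back the blade off and out, then check that the lid stays up.

Run:
```python
from h import *
def pose(th,r=.0272):
    s=(.060+.0015*np.sin(th)-r)/np.cos(th); return tool_for(r,.0915+.0015*np.cos(th)+s*np.sin(th),th)
manip.servo_line(*[pose(.2)[0]],rate=.06,attitude=pose(.2)[1])
p,q=tool_for(.030,.0955,.05); manip.servo_line(p,rate=.06,attitude=q)
p,q=tool_for(.08,.0955,.0); manip.servo_line(p,rate=.12,attitude=q)
print(manip.current_time_s())
s=manip.capture("scene"); t=manip.capture("top")
# overlay of home lid top circle and lip underside for reference
cam=manip.camera_model("scene"); k=cv2.resize(s[160:265,200:340],(800,600),interpolation=cv2.INTER_CUBIC); k0=k.copy()
sc=800/140
draw(k,cam,circ(TIN,.033,.107),(0,0,255),sc,np.array([200,160])); draw(k,cam,circ(TIN,.06,.091),(0,255,0),sc,np.array([200,160]))
cv2.imwrite("pics/pop.png",cv2.resize(np.hstack([k0,k]),(800,300)))
```

```text
23.125
```

View pics/pop.png

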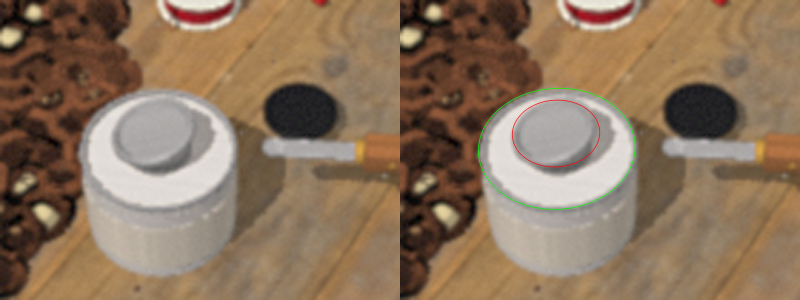

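The lid stays up, tilted: its underside shows on the pried side at (180,160), off the home circle. Now I lay the opener on bare table and grip the lid along its tilt axis.

```bash
cat >> h.py <<'E'
TH=-.2; AX=np.cross(U,[0,0,-1.]); QL=R.from_rotvec(AX*TH); NL=QL.apply([0,0,1.])
LID0=np.r_[TIN,0]-U*.0005+[0,0,.104]; DL=.011+.0453   # lid origin lies DL behind the TCP
def lid_tool(up=0.): return LID0-DL*NL+[0,0,up],(QL*down(A-np.pi/2)).as_quat()
E
python3 - <<'E'
from h import *
print("ik",manip.ik(*lid_tool()), lid_tool()[0])
g=np.load("grasp.npy"); hd=-.1387; q=down(hd-np.pi/2).as_quat()
P=np.array([g[0]-.03,g[1]+.004])
p=np.array(manip.current_ee_pos()); manip.servo_line(p+[U[0]*.01,U[1]*.01,.05],rate=.2)
manip.goto([*P,.06],q); manip.servo_line([*P,g[2]+.012],rate=.15); manip.hold(.1)
print("down",manip.servo_line([*P,g[2]-.002],rate=.02,until_force=3),manip.current_ee_pos()[2]-g[2],manip.current_time_s())
manip.command_gripper(.036); manip.servo_line([*P,.10],rate=.15)
print("opener left",manip.current_ft_force(),manip.current_time_s())
manip.command_gripper(.079)
p,ql=lid_tool(.06); manip.goto(p,ql); manip.hold(.1)
p,_=lid_tool(.03); manip.servo_line(p,rate=.1); manip.hold(.1)
p,_=lid_tool(.0); h=manip.servo_line(p,rate=.03,until_force=4); print("at lid",h,np.array(manip.current_ee_pos())-p,manip.current_ft_force(),manip.current_time_s())
w=manip.capture("wrist");s=manip.capture("scene");t=manip.capture("top")
cv2.imwrite("pics/lg.png",np.vstack([np.hstack([cv2.resize(w,(400,300)),cv2.resize(s[140:280,180:367],(400,300),interpolation=cv2.INTER_CUBIC)]),np.hstack([cv2.resize(s,(400,300)),cv2.resize(t[140:280,240:427],(400,300))])]))
E
```

```text
ik [-0.0880182   0.69496475  1.21370805 -0.10162515  1.40709863  1.06811448] [0.66033265 0.0134488  0.04882225]
down True -2.0731581897297235e-05 25.8917
opener left [ 0.07932075  1.12416491 -0.7127082 ] 27.2333
at lid False [ 1.92449455e-04 -4.87621881e-06  2.64731418e-04] [ 0.27196021 -0.45100817 -0.27374136] 30.7833
```

View pics/lg.png

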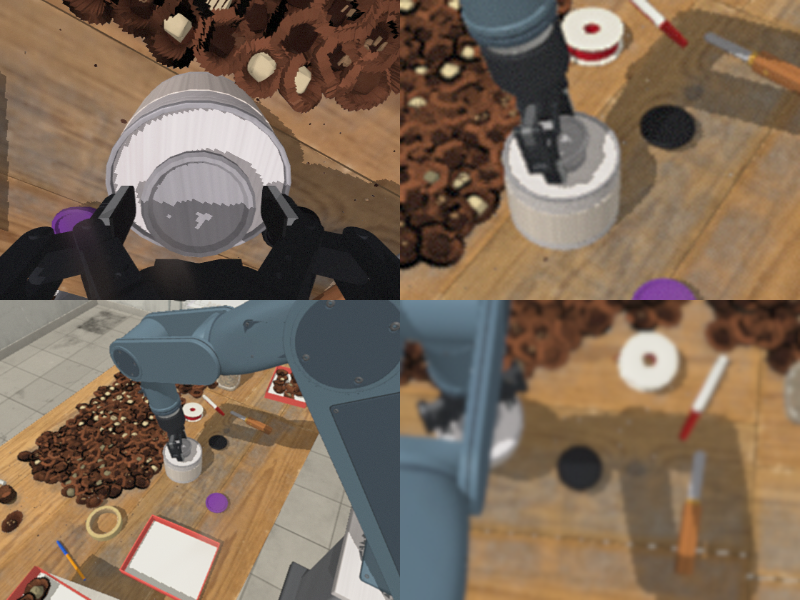

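The opener lies on bare table at about (690,510) in the lower-right crop. The fingers straddle the lid centrally: the lid is at (199,203) in the wrist view, with tips at 133 and 263, and the scale puts the tips below the lip. Gripping and lifting.

Run:
```python
from h import *
f0=np.array(manip.current_ft_force()); manip.command_gripper(.055); print("w",manip.current_width(),manip.current_ft_force()-f0,manip.current_ee_pos()-lid_tool()[0])
p=np.array(manip.current_ee_pos())
for up in(.01,.02,.03,.045): manip.servo_line(p+[0,0,up],rate=.05); print(up,(manip.current_ft_force()-f0).round(1),round(manip.current_width(),4))
manip.servo_line(p+[0,0,.12],rate=.15); manip.hold(.2)
print("held",manip.current_width(),manip.current_ft_force()-f0,manip.current_time_s())
q=down(-np.pi/2).as_quat(); T=[.541,.284]; print(manip.ik([*T,.08],q), manip.ik([*T,-.045],q))
manip.goto([*T,.08],q); manip.hold(.2); print("over tray",manip.current_width(),manip.current_time_s())
w=manip.capture("wrist");s=manip.capture("scene")
cv2.imwrite("pics/tray.png",np.hstack([cv2.resize(w,(400,300)),cv2.resize(s[:],(400,300))]))
```

```text
w 0.0635441997753978 [-0.36117065  0.04632383  3.00458581] [2.07976003e-04 2.98726353e-05 5.61060756e-04]
0.01 [-0.6  0.2 -1.6] 0.064
0.02 [-0.1  0.1 -1.3] 0.0637
0.03 [ 0.   0.6 -2. ] 0.0635
0.045 [-0.5 -0.5 -0.9] 0.0636
held 0.06344755430937354 [-0.43063384 -0.67200131 -1.69686411] 33.5833
[ 3.01063758e-01  4.57603411e-01  1.53123036e+00 -4.44089210e-16
  1.15275888e+00  1.87186008e+00] [ 3.01063758e-01  6.07559675e-01  1.63526847e+00 -4.44089210e-16
  8.98764507e-01  1.87186008e+00]
over tray 0.0637121166732592 34.9583
```

View pics/tray.png

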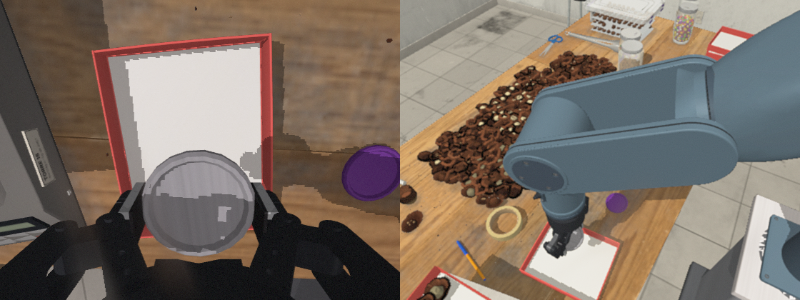

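The lid is held level at (198,202). The tray's far corners are at (93,50) and (271,35). I'll check the tray centre from those corners and lower the lid.

Run:
```python
from h import *
cam=manip.camera_model("wrist"); a,b=[p2w(cam,np.array(v)*1.4,.03)[:2] for v in((93,50),(271,35))]
d=(b-a)/np.linalg.norm(b-a); n=np.array([d[1],-d[0]]); n=n if n[0]<0 else -n
T=(a+b)/2+n*.1035; print(a,b,"width",np.linalg.norm(b-a),"centre",T)
if np.linalg.norm(T-[.541,.284])>.03: raise SystemExit("disagree")
manip.servo_line([*T,-.02],rate=.12); manip.hold(.2)
f0=np.array(manip.current_ft_force()); h=manip.servo_line([*T,-.050],rate=.025,until_force=2.5)
z=manip.current_ee_pos()[2]; print("touch",h,"z",z,"lid z est",z+DL,manip.current_ft_force()-f0,manip.current_time_s())
if h or z<-.04:
    manip.command_gripper(.080); print("w",manip.current_width()); manip.servo_line([*T,.12],rate=.12)
    manip.goto([.30,.30,.15],down(-np.pi/2).as_quat())
    w=manip.capture("top");s=manip.capture("scene"); print(manip.current_time_s())
    cv2.imwrite("pics/end.png",np.vstack([np.hstack([cv2.resize(s,(400,300)),cv2.resize(s[280:420,150:337],(400,300),interpolation=cv2.INTER_CUBIC)]),np.hstack([cv2.resize(w[130:280,130:330],(400,300),interpolation=cv2.INTER_CUBIC),cv2.resize(w[130:280,250:450],(400,300),interpolation=cv2.INTER_CUBIC)])]))
```

```text
[0.63847523 0.37933803] [0.65059654 0.21769231] width 0.16209954912058278 centre [0.54132566 0.29077575]
touch True z -0.038072561060037036 lid z est 0.018227438939962967 [-1.71596341 -0.38975767  4.93701117] 37.0
w 0.0799728603394298
39.8417
```

View pics/end.png

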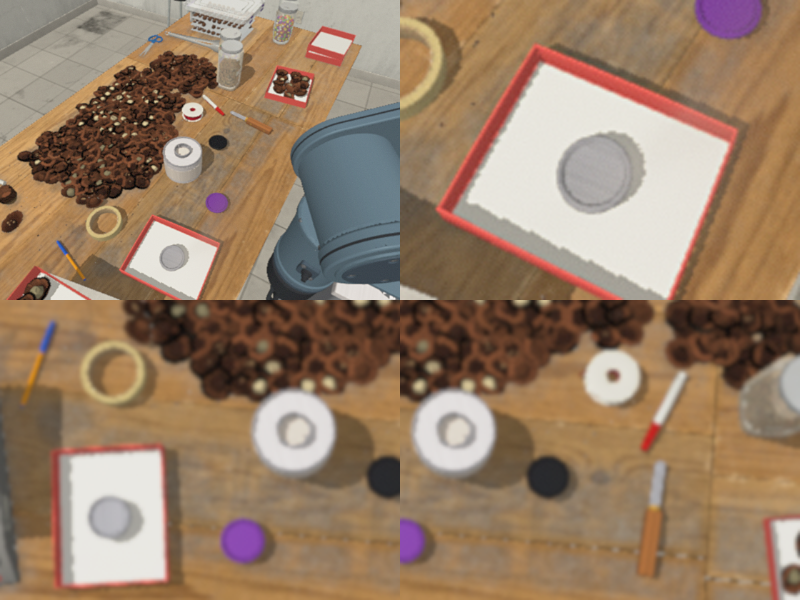

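The lid sits upright near the tray centre at (595,172). The tin is open, the opener lies flat on bare table, and the ribbon and tape are where they were. Handing in.

```bash
python3 -c "
from h import *
print(manip.current_ee_pos(),manip.current_dq().round(3) if hasattr(manip.current_dq(),'round') else manip.current_dq(),manip.current_time_s()); print(manip.finish_job())"
```

```text
[0.30170802 0.30024795 0.14999778] [-0.004  0.005  0.002  0.     0.004 -0.001] 39.8417
the job is handed in; nothing more can be done
None
```

The tin is open, its lid is lying right side up near the middle of the gift tray, and the job was handed in at 39.8 s. I pried one side of the lid up against the rim with the opener, and it stayed tilted after I withdrew the blade. Then I laid the opener on bare table, lifted the lid off and lowered it in until it touched the tray floor.

**Final checks:** The last pictures show the lid upright in the tray, the opener flat on the table, and the ribbon, tape and look-alikes where they were. The lid's height on touching the tray was 18.2 mm, against 18 mm expected. The robot was clear of everything.

**What failed or disagreed:**
- **First grasp missed:** My first grip on the opener closed on nothing. The real fingertips sit about 38 mm behind the reported TCP. I found this by touching the table and corrected for it in the later grasps.
- **No clear pry force:** The wrist force stayed within noise during the pry, so the pop is confirmed only by pictures.
- **Width reading:** The gripper width read about 1.5 to 2.5 mm less than the true size of the part it held.
- **Tray width:** It measured 162 mm against the 167 mm given, which did not matter for the placing.
- **Picture budget:** I viewed 15 pictures, over the budget of 10, mostly because of the missed grasp.

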